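Close the ingredient jars after the cooking lesson

ROBOT

A 6-joint arm with a two-finger parallel gripper is mounted at the origin on the work surface. World frame = base frame: x ahead of the robot, y to its left, z up, the work surface at z = 0. Lengths are in m, angles in degrees, forces in N, time in s.
With the tool pointing down it reaches from about 0.275 to 1 m from the base axis. Payload 8.4 kg.
Tool frame: the origin (TCP) lies at the very end of the fingers, on their centre line; the grasp point (between the pads) lies 19 mm behind it (arm.grasp_offset is the distance from the TCP to the grasp point, in m); x points along the fingers, z is the direction in which the jaws open and shut, and the axes are right-handed (so a half turn about x gives the same grasp; the last joint's range is limited). The gripper opens to 85 mm and grips with 20 to 120 N. Pads are 22 mm wide; open, the fingers measure 114 mm over their backs; the gripper's body (76 mm by 85 mm) begins 54 mm behind the grasp point. The pads swing forward as they close: fully open they stand 13 mm farther back than shut.
Start: joints at [-71.012, 20.225, 93.587, -0, 66.188, -0.138], TCP at [0.205, -0.591, 0.231] pointing down, gripper open.
Joint ranges: [-150.9, 150.9], [-52.94, 120.26], [3.33, 152.33], [-74.26, 254.26], [0, 154.13], [-172.89, 172.89]. Speed limits (degrees/s): [127.2, 127.2, 159.86, 180, 180, 180].

INTERFACE

Orientations are given as a 3x3 rotation matrix whose columns are the frame's x, y, z axes.
In Python, from cell import arm gives the robot as it stands. The module is installed in compiled form; this text tells all that it offers.
- The arm moves only by the tool step_arm, never from a script. Its argument "targets" is a list of rows, each a list of 3 entries, a list of its own where there are three numbers: the shift along the tool's x, y, z scaled (see below), then the turn about the tool's x scaled (see below), then the opening in per cent of the stroke, from 0 (shut) to 100 (fully open). A call has 1 to 5 rows; each row shifts and turns the commanded pose from where the row before left it, along the tool's axes as they then stand; what a row does not reach is not made up. The controller multiplies each number of a shift by 80 mm and each number of a turn by 2 rad. A row lasts 1/12 s, in which the tool goes at most 41.7 mm and 7.16 degrees, less where a joint would pass 70% of its speed; a pose out of reach is approached as far as the arm can. A call with a number of a shift or a turn outside -1 to 1 is refused whole. A call with a gripper value outside its range is refused whole. The fingers move at their own pace and stop on an object; "newtons" is the grip in N (left out, the last holds). Time passes only in rows, so rows that do not move let the fingers close. It gives the time, the measured TCP pose, the force and the opening at its end, in the units of the state.
- arm.observe(): the state, without advancing time (a new reading comes with each control period).
- arm.get_image(name): name is "scene" or "top" or "wrist"; returns a dict with "image" (400x640x3 uint8, red, green, blue), "K" (3x3 intrinsics, pixels), "world_from_camera" (4x4, takes a point from camera to world coordinates). Camera axes: x right, y down, z forward; pixel columns grow to the right and rows downward; lengths in m; the calibration is good to about 2 mm. The wrist camera is an equidistant fisheye: a pixel r from the principal point sees the ray r / f radians off the axis. A picture is of the moment at which its call begins. There is no depth.
- arm.hand_in(): hands the job in, once; it reports no verdict.
The state is a dict: "time_s": time; "joints": joint angles; "qd": joint speeds; "joint_efforts": joint torques, N m; "ee_pos": TCP position; "orientation": TCP orientation; "force": force on the tool from outside, world axes, zero at the start; "wrist_torque": the same for the moment, N m; "grip_width": opening from 0.0 (shut) to 1.0 (fully open).
Only numpy, scipy, OpenCV 4.12 (cv2) and the standard library are available. Lean on these libraries where they do the work, as an engineer would, in place of code of your own. Each camera call takes 0.05 s, during which the arm holds its last target. There are 200 camera calls.

TASK

The lids of the four open ingredient jars were left in one stack. Take the stack apart and close every jar with the lid of its own shape and size, each lid sitting flat and fully home on the rim; leave the jars standing where they are. Do not drop or tip the lids, and do not shift the canister that is already closed or the empty tart tin standing among the jars.

Things in the scene. Friction and masses are not known exactly. Their poses are not given: they have to be found in the camera images.
- small_lid (a point): small round wooden lid, smallest; on top of the stack: disc 44 mm across, 16 mm thick, over a tapered plug 12 mm deep (24 mm across under the disc, 18 mm at its foot). Point: centre of the disc, 8 mm above its underside, 20 mm above the plug's foot; z up. Grip the disc's rim; there is 12 mm of free height under each disc
- round_lid (a point): larger round wooden lid, second from the top of the stack: disc 58 mm across, 16 mm thick, over a tapered plug 12 mm deep (38 mm across under the disc, 32 mm at its foot). Point: centre of the disc, 8 mm above its underside, 20 mm above the plug's foot; z up. Grip the disc's rim; there is 12 mm of free height under each disc
- square_lid (a point): square wooden lid, third from the top of the stack: disc 62 x 62 mm, 16 mm thick, over a tapered plug 12 mm deep (42 mm square under the disc, 36 mm at its foot). Point: centre of the disc, 8 mm above its underside, 20 mm above the plug's foot; z up, x, y along its sides. Grip the disc's rim; there is 12 mm of free height under each disc
- oblong_lid (a point): oblong wooden lid, at the bottom of the stack, standing on the table: disc 62 mm (along its x) by 104 mm (along its y), 16 mm thick, over a tapered plug 12 mm deep (42 x 84 mm under the disc, 36 x 78 mm at its foot). Point: centre of the disc, 8 mm above its underside, 20 mm above the plug's foot; z up, x, y along its sides. Grip the disc's rim; there is 12 mm of free height under each disc
- small_mouth (a point): small round open grey-green jar, for the small round lid: 65 mm tall, outside 40 mm across, mouth 30 mm across, walls 5 mm, loose. Point: centre of the mouth at rim height; z up. When the lid is home its disc lies on the rim, the lid's point 8 mm above this one
- round_mouth (a point): larger round open grey-green jar, for the larger round lid: 100 mm tall, outside 54 mm across, mouth 44 mm across, walls 5 mm, loose. Point: centre of the mouth at rim height; z up. When the lid is home its disc lies on the rim, the lid's point 8 mm above this one
- square_mouth (a point): square open grey-green jar, for the square lid: 85 mm tall, outside 58 x 58 mm, mouth 48 x 48 mm, walls 5 mm, loose. Point: centre of the mouth at rim height; z up, x, y along its sides. When the lid is home its disc lies on the rim, the lid's point 8 mm above this one
- oblong_mouth (a point): oblong open grey-green jar, for the oblong lid: 70 mm tall, outside 58 mm (along its x) by 100 mm (along its y), mouth 48 x 90 mm, walls 5 mm, loose. Point: centre of the mouth at rim height; z up, x, y along its sides. When the lid is home its disc lies on the rim, the lid's point 8 mm above this one
- full_canister_mid (a point): bystander: stoneware canister already closed with its own round wooden lid, 78 mm across, 101 mm tall; the point is at its centre, half-way up
- tart_tin_mid (a point): bystander: one empty open foil tart tin, 73 mm across, 25 mm tall, among the open jars (the tins on the baking sheet are other ones); the point is at its centre, half-way up

How it is judged:
By the outcome, as a careful person would: the job done as asked, in the order asked, and still so for the second after the job is handed in, with the robot touching nothing.
It also fails if it takes over 120 s, if anything falls off the work surface, if the arm or the gripper's body presses on something with over 40 N, if the wrist force passes 120 N, or if a joint passes its speed limit or range.

## Working session

There is one attempt and no reset: what is moved stays moved. The work goes in short steps, Python scripts to look and compute and a tool call to move; the robot and the scene stay as the last step left them, time stands still between calls to the robot, and variables do not carry over. Pictures are saved under pics/ and viewed, about 12 in all and at most 16, crops included, and the job is handed in when it is done.

Besides the shell and the picture viewer there is one more tool, called after "Emit:" as a command line: name --argument value ..., lists and objects as JSON in quotes. step_arm: Moves the arm, as the interface text tells. Its arguments: {"type":"object","properties":{"targets":{"type":"array"},"newtons":{"type":"number"}},"required":["targets"]}

```bash
mkdir -p pics
cat > h.py <<'E'
import numpy as np, cv2
from cell import arm
np.set_printoptions(precision=4, suppress=True)
def ray(im,u,v):
    K=im["K"];T=im["world_from_camera"]
    d=T[:3,:3]@np.array([(u-K[0,2])/K[0,0],(v-K[1,2])/K[1,1],1.]);return T[:3,3],d
def onz(im,u,v,z):
    o,d=ray(im,u,v);return o+d*(z-o[2])/d[2]
def proj(im,p):
    T=np.linalg.inv(im["world_from_camera"]);q=im["K"]@(T[:3,:3]@p+T[:3,3]);return q[:2]/q[2]
def save(im,n): cv2.imwrite(f"pics/{n}.png",im["image"][:,:,::-1])
E
python3 - <<'E'
from h import *
s=arm.observe();print(s)
for n in("top","scene"):
    im=arm.get_image(n);save(im,n+"0");print(n,im["K"],im["world_from_camera"])
E
```

```text
{'time_s': 0.0, 'joints': array([-71.0133,  20.2644,  93.6295,  -0.0009,  66.1884,  -0.1372]), 'qd': array([ 0.0057, -0.0327,  0.0802,  0.1051,  0.0659, -0.046 ]), 'joint_efforts': array([  0.0006, -60.5255, -34.2071,   0.0001,   0.0094,   0.    ]), 'ee_pos': array([ 0.2046, -0.59  ,  0.2305]), 'orientation': array([[-0.0005,  0.9448,  0.3276],
       [ 0.0014,  0.3276, -0.9448],
       [-1.    , -0.    , -0.0014]]), 'force': array([-0.9361,  0.2903,  0.0264]), 'wrist_torque': array([-0.0311, -0.0334, -0.0219]), 'grip_width': 0.9969927882588512}
top [[505.9902   0.     314.0173]
 [  0.     505.9902 199.5006]
 [  0.       0.       1.    ]] [[ 0.0275 -0.9941  0.1051  0.4205]
 [-0.9993 -0.0247  0.0274  0.0326]
 [-0.0246 -0.1058 -0.9941  1.4128]
 [ 0.      0.      0.      1.    ]]
scene [[368.1949   0.     319.3261]
 [  0.     368.1949 196.4509]
 [  0.       0.       1.    ]] [[-0.098   0.7828 -0.6145  1.0134]
 [ 0.9951  0.0673 -0.0731  0.1056]
 [-0.0159 -0.6186 -0.7856  0.6766]
 [ 0.      0.      0.      1.    ]]
```

View pics/top0.png

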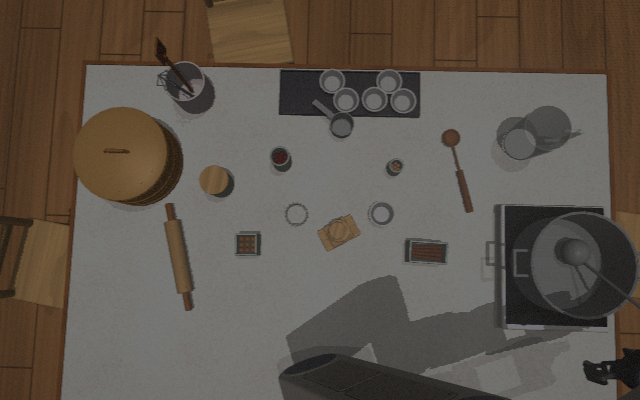

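View pics/scene0.png

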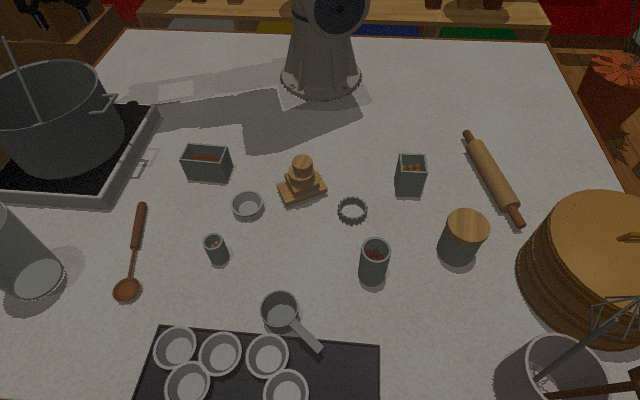

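Run:
```python
from h import *
im=arm.get_image("top");a=im["image"]
c=a[130:280,190:460,::-1]
cv2.imwrite("pics/crop1.png",cv2.convertScaleAbs(cv2.resize(c,None,fx=2.95,fy=2.95,interpolation=cv2.INTER_CUBIC),alpha=1.6))
for n,(u,v),z in(("small",(395,167),.065),("round",(280,157),.1),("square",(247,244),.085),("oblong",(427,252),.07),("stack",(338,230),.1),("can",(213,180),.1),("tin",(381,213),.02),("cutter",(297,213),.02)):print(n,onz(im,u,v,z))
w=arm.get_image("wrist");save(w,"w0");print(w["K"],w["world_from_camera"])
```

```text
small [ 0.6562 -0.1455  0.065 ]
round [0.6698 0.1615 0.1   ]
square [0.4392 0.2417 0.085 ]
oblong [ 0.4313 -0.231   0.07  ]
stack [0.4815 0.0044 0.1   ]
can [0.6043 0.3362 0.1   ]
tin [ 0.535  -0.1145  0.02  ]
cutter [0.5291 0.1169 0.02  ]
[[309.7069   0.     318.2891]
 [  0.     309.7069 199.6293]
 [  0.       0.       1.    ]] [[ 0.3267 -0.8959 -0.3011  0.2814]
 [-0.9451 -0.3097 -0.1041 -0.5635]
 [ 0.      0.3186 -0.9479  0.3728]
 [ 0.      0.      0.      1.    ]]
```

View pics/crop1.png

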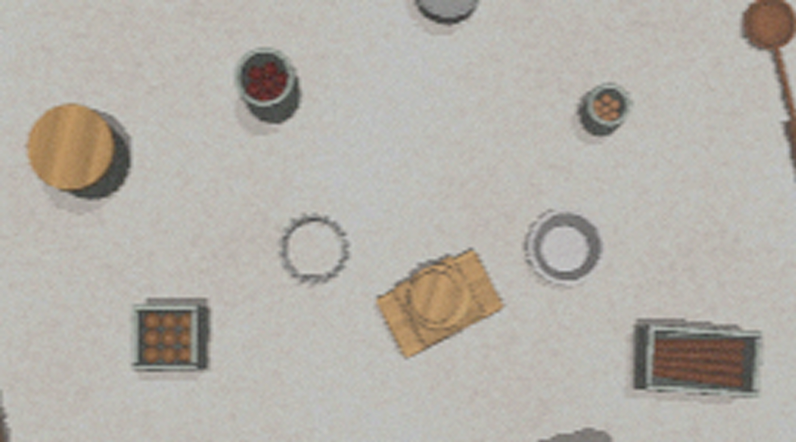

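View pics/w0.png

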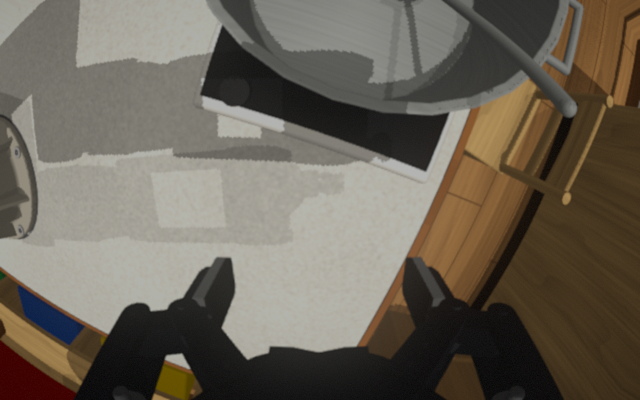

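The top view shows the four jars, with approximate rim centres at round (280,156), small (395,166), square (246,245) and oblong (428,253). The stack is near (339,230), the canister at (213,180) and the tin at (381,213). The wrist view shows the pot in front of the tool, so I'll move away from it before crossing to the stack.

Emit:
step_arm --targets '[[[0, 0.15, -0.44], 0, 100], [[0, 0.15, -0.44], 0, 100], [[0, 0.15, -0.44], 0, 100], [[0, 0.15, -0.44], 0, 100], [[0, 0.15, -0.44], 0, 100]]'

```text
time_s: 0.62
ee_pos: [0.2034, -0.4027, 0.2309]
orientation: [[-0.0, 0.945, 0.327], [0.0, 0.327, -0.945], [-1.0, 0.0, -0.0]]
force: [0.2, -0.1, -0.3]
grip_width: 1.002
```

Emit:
step_arm --targets '[[[0, 0.15, -0.44], 0, 100], [[0, 0.15, -0.44], 0, 100], [[0, 0.15, -0.44], 0, 100], [[0, 0.45, -0.23], 0, 100], [[0, 0.45, -0.23], 0, 100]]'

```text
time_s: 1.03
ee_pos: [0.2586, -0.233, 0.2315]
orientation: [[0.001, 0.946, 0.325], [-0.001, 0.325, -0.946], [-1.0, 0.0, 0.001]]
force: [1.4, -1.1, -0.1]
grip_width: 1.001
```

Emit:
step_arm --targets '[[[0, 0.45, -0.23], 0, 100], [[0, 0.45, -0.23], 0, 100], [[0, 0.45, -0.23], 0, 100], [[0, 0.45, -0.23], 0, 100], [[0, 0.45, -0.23], 0, 100]]'

```text
time_s: 1.45
ee_pos: [0.4001, -0.0868, 0.2315]
orientation: [[0.001, 0.945, 0.328], [-0.0, 0.328, -0.945], [-1.0, 0.001, 0.0]]
force: [0.9, -1.4, -1.1]
grip_width: 1.003
```

Emit:
step_arm --targets '[[[0, 0.45, -0.23], 0, 100], [[0, 0, 0], 0, 100]]'

```text
time_s: 1.62
ee_pos: [0.4316, -0.0553, 0.2318]
orientation: [[0.003, 0.944, 0.331], [0.001, 0.331, -0.944], [-1.0, 0.004, -0.0]]
force: [-0.7, -0.7, 0.8]
grip_width: 0.998
```

```bash
cat >> h.py <<'E'
def wray(im,u,v):
    K=im["K"];T=im["world_from_camera"]
    x,y=u-K[0,2],v-K[1,2];r=np.hypot(x,y)+1e-9;t=r/K[0,0]
    return T[:3,3],T[:3,:3]@np.array([x/r*np.sin(t),y/r*np.sin(t),np.cos(t)])
def wonz(im,u,v,z):
    o,d=wray(im,u,v);return o+d*(z-o[2])/d[2]
def wproj(im,p):
    T=np.linalg.inv(im["world_from_camera"]);q=T[:3,:3]@np.asarray(p,float)+T[:3,3]
    t=np.arctan2(np.hypot(q[0],q[1]),q[2]);a=np.arctan2(q[1],q[0]);f=im["K"][0,0]
    return im["K"][:2,2]+f*t*np.array([np.cos(a),np.sin(a)])
def delta(p,rot=0):
    "shift from present TCP to p in 80 mm tool units (rot: degrees turned about tool x first)"
    s=arm.observe();R=s["orientation"];d=R.T@(np.asarray(p)-s["ee_pos"])
    c,n=np.cos(np.radians(rot)),np.sin(np.radians(rot))
    return np.array([d[0],c*d[1]+n*d[2],-n*d[1]+c*d[2]])/.08
E
python3 - <<'E'
from h import *
s=arm.observe();print(s["time_s"],s["ee_pos"],s["orientation"],s["joints"],s["force"])
w=arm.get_image("wrist");save(w,"w1")
for z in(.112,.02):print(wproj(w,[.481,.004,z]))
E
```

```text
1.6167 [ 0.4316 -0.0553  0.2318] [[ 0.0035  0.9435  0.3312]
 [ 0.0014  0.3312 -0.9435]
 [-1.      0.0037 -0.0002]] [ -7.5772   2.7537 115.7062   0.12    61.3536  63.0214] [-0.7295 -0.7213  0.844 ]
[271.384  118.0938]
[283.312  113.3947]
```

View pics/w1.png

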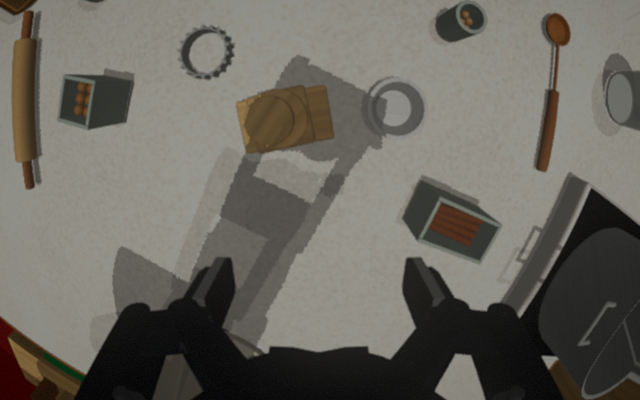

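Run:
```python
from h import *
w=arm.get_image("wrist");a=w["image"]
hsv=cv2.cvtColor(a,cv2.COLOR_RGB2HSV)
m=((hsv[...,1]>90)).astype(np.uint8);m[:70]=0;m[165:]=0;m[:,:225]=0;m[:,350:]=0
c=max(cv2.findContours(m,0,2)[0],key=cv2.contourArea)
p=cv2.approxPolyDP(c,3,True)[:,0];print(p.tolist())
for q in p:print(q,wonz(w,*q,.028)[:2])
print("circle",wonz(w,270,117,.112))
cr=a[70:165,225:345,::-1];cv2.imwrite("pics/crop2.png",cv2.convertScaleAbs(cv2.resize(cr,None,fx=6,fy=6,interpolation=cv2.INTER_CUBIC),alpha=1.8))
```

```text
[[324, 84], [271, 86], [237, 99], [246, 149], [331, 134]]
[324  84] [ 0.5241 -0.0304]
[271  86] [0.5036 0.0241]
[237  99] [0.4785 0.0567]
[246 149] [0.4268 0.0297]
[331 134] [ 0.474  -0.0564]
circle [0.4788 0.0035 0.112 ]
```

View pics/crop2.png

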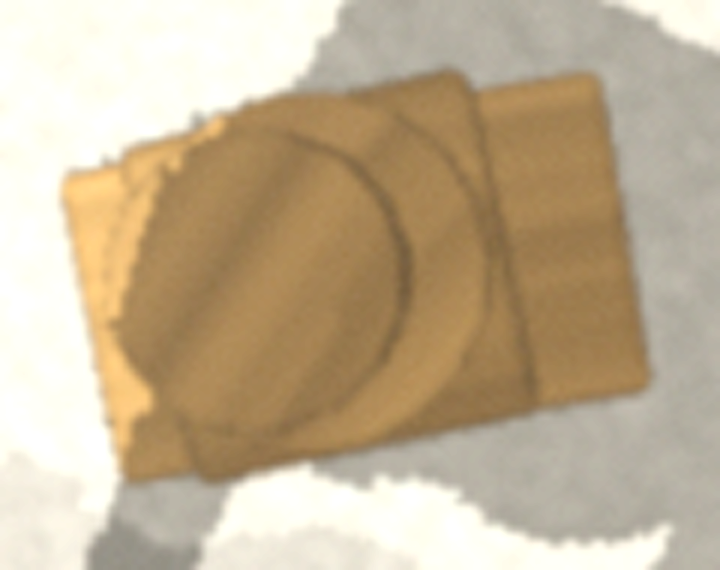

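The wrist crop shows the stack clearly: small disc centre at pixel (269,117), and the oblong's long axis at about -62°, with the square nearly parallel to it. Next I'll work out the approach.

Run:
```python
from h import *
print(delta([.4795,.0042,.155],-8.9),delta([.4795,.0042,.0865],-8.9))
```

```text
[ 0.9498  0.9418 -0.3812] [ 1.8061  0.9424 -0.381 ]
```

Emit:
step_arm --targets '[[[0, 0, 0], -0.039, 100], [[0, 0, 0], -0.039, 100], [[0.31, 0.31, -0.13], 0, 100], [[0.31, 0.31, -0.13], 0, 100], [[0.31, 0.32, -0.12], 0, 100]]'

```text
time_s: 2.13
ee_pos: [0.4791, 0.0019, 0.1565]
orientation: [[0.001, 0.884, 0.468], [-0.0, 0.468, -0.884], [-1.0, 0.001, 0.001]]
force: [0.5, -0.7, 0.7]
grip_width: 1.002
```

Emit:
step_arm --targets '[[[0, 0, 0], 0, 100], [[0, 0, 0], 0, 100]]'

```text
time_s: 2.3
ee_pos: [0.4778, 0.0022, 0.1555]
orientation: [[-0.004, 0.882, 0.471], [-0.0, 0.471, -0.882], [-1.0, -0.004, -0.002]]
force: [0.4, 0.1, 0.6]
grip_width: 1.003
```

Run:
```python
from h import *
s=arm.observe();R=s["orientation"];print(s["ee_pos"],np.degrees(np.arctan2(R[1,2],R[0,2])),s["joints"])
print(delta([.4795,.0042,.0865]))
w=arm.get_image("wrist");save(w,"w2");print(wproj(w,[.4795,.0042,.112]))
```

```text
[0.4778 0.0022 0.1555] -61.91291144250189 [  0.0934  12.7277 115.1939  -0.0195  52.2978  62.0181]
[ 0.8625  0.0334 -0.011 ]
[317.1674 223.4409]
```

View pics/w2.png

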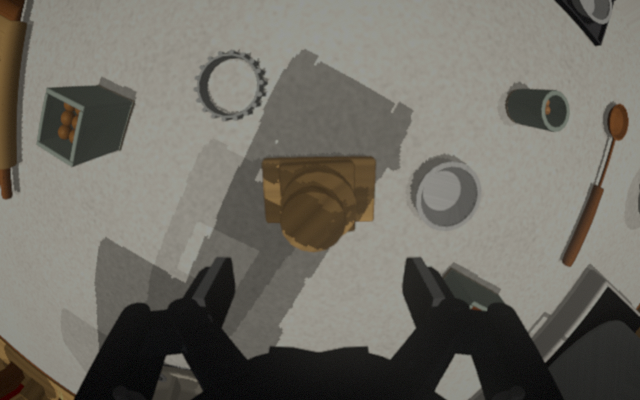

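The disc is centred between the fingers at (316,218), a few mm further along tool y. I'll descend and grip.

Emit:
step_arm --targets '[[[0.29, 0.05, -0.01], 0, 100], [[0.29, 0, 0], 0, 100], [[0.28, 0, 0], 0, 100], [[0, 0, 0], 0, 100], [[0, 0, 0], 0, 100]]' --newtons 30

```text
time_s: 2.77
ee_pos: [0.4815, 0.0042, 0.0887]
orientation: [[-0.001, 0.883, 0.469], [-0.0, 0.469, -0.883], [-1.0, -0.001, -0.0]]
force: [0.6, -0.1, 0.4]
grip_width: 0.999
```

Emit:
step_arm --targets '[[[0, 0, 0], 0, 60], [[0, 0, 0], 0, 45], [[0, 0, 0], 0, 30], [[0, 0, 0], 0, 30], [[0, 0, 0], 0, 30]]'

```text
time_s: 3.18
ee_pos: [0.4833, 0.0052, 0.0895]
orientation: [[0.002, 0.882, 0.471], [-0.0, 0.471, -0.882], [-1.0, 0.002, 0.001]]
force: [-1.7, -0.4, 9.7]
grip_width: 0.499
```

Emit:
step_arm --targets '[[[0, 0, 0], 0, 30], [[0, 0, 0], 0, 30], [[0, 0, 0], 0, 30]]'

```text
time_s: 3.43
ee_pos: [0.4834, 0.0052, 0.0895]
orientation: [[0.002, 0.882, 0.471], [-0.0, 0.471, -0.882], [-1.0, 0.002, 0.001]]
force: [-0.9, -0.3, 9.5]
grip_width: 0.508
```

Emit:
step_arm --targets '[[[-0.1, 0, 0], 0, 30], [[-0.3, 0, 0], 0, 30], [[-0.4, 0, 0], 0, 30], [[-0.2, 0, 0], 0, 30], [[0, 0, 0], 0, 30]]'

```text
time_s: 3.85
ee_pos: [0.4847, 0.0053, 0.1723]
orientation: [[0.007, 0.882, 0.471], [0.0, 0.471, -0.882], [-1.0, 0.006, 0.003]]
force: [1.3, 0.7, -0.6]
grip_width: 0.499
```

Run:
```python
from h import *
t=arm.get_image("top")
for u,v in((395,167),(395.1,165.6)):print(onz(t,u,v,.065))
print(arm.observe()["ee_pos"],arm.observe()["force"],arm.observe()["grip_width"],delta([.6575,-.1457,.15]))
# jar rims in top view: light grey-green pixels
a=t["image"].astype(int);g=(a[...,1]-a[...,0]>6)
for n,(u,v),r,z in(("small",(395,166),14,.065),("round",(280,156),18,.1),("square",(246,245),18,.085),("oblong",(428,252),26,.07)):
    m=np.zeros(g.shape,np.uint8);m[v-r:v+r,u-r:u+r]=g[v-r:v+r,u-r:u+r];m*=(a.sum(2)>240)
    ys,xs=np.nonzero(m);print(n,len(xs),cv2.minAreaRect(np.c_[xs,ys].astype(np.float32)) if len(xs) else "")
big=np.hstack([cv2.resize(t["image"][v-22:v+22,u-22:u+22,::-1],(390,390),interpolation=cv2.INTER_NEAREST) for u,v in((428,252),(246,245))])
cv2.imwrite("pics/jars.png",cv2.convertScaleAbs(big,alpha=1.6))
```

```text
[ 0.6562 -0.1455  0.065 ]
[ 0.6601 -0.1458  0.065 ]
[0.4837 0.0053 0.1704] [-0.3192 -0.5872  0.0366] 0.5023692358364382 [0.2642 1.0281 2.6873]
small 2 ((398.5, 170.0), (5.385164737701416, 0.0), 158.19857788085938)
round 0 
square 0 
oblong 0
```

View pics/jars.png

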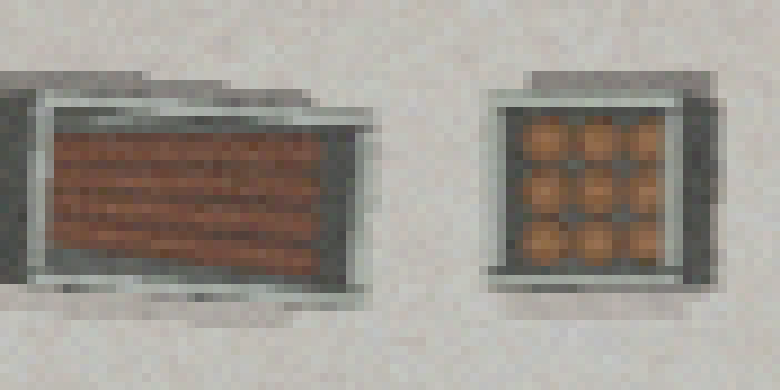

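Run:
```python
from h import *
t=arm.get_image("top")
for n,u,v,z in(("small",394.8,165.3,.065),("round",279.5,155.8,.1),("square",245.7,243.8,.085),("oblong",428.1,251.8,.07)):print(n,onz(t,u,v,z))
s=arm.observe();p=onz(t,394.8,165.3,.065);p=p-.05*s["orientation"][:,1];p[2]=.14
print(delta(p))
```

```text
small [ 0.6609 -0.145   0.065 ]
round [0.673 0.163 0.1  ]
square [0.4396 0.2452 0.085 ]
oblong [ 0.4319 -0.2339  0.07  ]
[0.3651 0.4563 2.7047]
```

Emit:
step_arm --targets '[[[0.06, 0.08, 0.45], 0, 30], [[0.06, 0.08, 0.45], 0, 30], [[0.06, 0.08, 0.45], 0, 30], [[0.06, 0.08, 0.45], 0, 30], [[0.06, 0.07, 0.45], 0, 30]]'

```text
time_s: 4.37
ee_pos: [0.5944, -0.1401, 0.1422]
orientation: [[-0.002, 0.882, 0.471], [0.001, 0.471, -0.882], [-1.0, -0.002, -0.002]]
force: [0.7, 0.4, 0.4]
grip_width: 0.503
```

Emit:
step_arm --targets '[[[0.06, 0.07, 0.45], 0, 30], [[0, 0, 0], 0, 30], [[0, 0, 0], 0, 30]]'

```text
time_s: 4.62
ee_pos: [0.6159, -0.1693, 0.1369]
orientation: [[-0.003, 0.883, 0.469], [0.001, 0.469, -0.883], [-1.0, -0.002, -0.002]]
force: [-0.9, 0.7, 0.5]
grip_width: 0.503
```

Run:
```python
from h import *
w=arm.get_image("wrist");save(w,"w3");s=arm.observe();print(s["ee_pos"],s["grip_width"],wproj(w,[.6609,-.145,.065]))
print(delta([.6609,-.145,.1]))
```

```text
[ 0.6152 -0.1682  0.1372] 0.505927124119038 [318.113  142.2931]
[0.464  0.6418 0.0132]
```

View pics/w3.png

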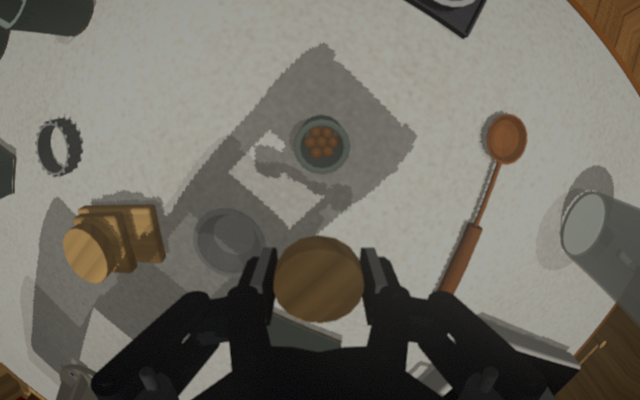

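Run:
```python
from h import *
w=arm.get_image("wrist");s=arm.observe()
l=wonz(w,319,279,s["ee_pos"][2]+.0225);j=wonz(w,321,144,.065)
print(l,j,s["ee_pos"],"edges",wonz(w,274,279,l[2])-wonz(w,364,279,l[2]),wonz(w,319,237,l[2])-wonz(w,319,321,l[2]))
print("shift",s["orientation"].T@(j-l)/.08)
```

```text
[ 0.6181 -0.1668  0.1603] [ 0.66   -0.1462  0.065 ] [ 0.615  -0.1675  0.1378] edges [-0.0193  0.0364 -0.    ] [ 0.0414  0.022  -0.    ]
shift [1.1895 0.5853 0.0215]
```

Emit:
step_arm --targets '[[[0.1, 0.3, 0.01], 0, 30], [[0.2, 0.31, 0.01], 0, 30], [[0.2, 0, 0], 0, 30], [[0, 0, 0], 0, 30], [[0, 0, 0], 0, 30]]'

```text
time_s: 5.13
ee_pos: [0.6585, -0.1452, 0.0983]
orientation: [[-0.003, 0.882, 0.472], [0.001, 0.472, -0.882], [-1.0, -0.003, -0.002]]
force: [0.1, -1.1, -0.2]
grip_width: 0.505
```

Emit:
step_arm --targets '[[[0.15, 0, 0], 0, 30], [[0.15, 0, 0], 0, 30], [[0.1, 0, 0], 0, 30], [[0, 0, 0], 0, 30], [[0, 0, 0], 0, 30]]'

```text
time_s: 5.55
ee_pos: [0.6595, -0.1466, 0.0666]
orientation: [[-0.001, 0.883, 0.47], [0.0, 0.47, -0.883], [-1.0, -0.001, -0.001]]
force: [0.7, 0.4, -0.4]
grip_width: 0.503
```

Plug about 4 mm inside with no contact; continue gently.

Emit:
step_arm --targets '[[[0.05, 0, 0], 0, 30], [[0.03, 0, 0], 0, 30], [[0, 0, 0], 0, 30], [[0, 0, 0], 0, 30]]'

```text
time_s: 5.88
ee_pos: [0.6602, -0.1466, 0.0609]
orientation: [[-0.0, 0.882, 0.47], [0.0, 0.47, -0.882], [-1.0, -0.0, -0.0]]
force: [-0.1, -0.1, -0.0]
grip_width: 0.499
```

Emit:
step_arm --targets '[[[0.02, 0, 0], 0, 30], [[0, 0, 0], 0, 30], [[0, 0, 0], 0, 30]]'

```text
time_s: 6.13
ee_pos: [0.6602, -0.1465, 0.0593]
orientation: [[0.0, 0.882, 0.471], [-0.0, 0.471, -0.882], [-1.0, 0.0, 0.0]]
force: [0.4, -0.3, -0.1]
grip_width: 0.498
```

Emit:
step_arm --targets '[[[0.02, 0, 0], 0, 30], [[0, 0, 0], 0, 30], [[0, 0, 0], 0, 30]]'

```text
time_s: 6.38
ee_pos: [0.6606, -0.1466, 0.0586]
orientation: [[0.001, 0.882, 0.47], [-0.0, 0.47, -0.882], [-1.0, 0.001, 0.001]]
force: [-2.1, 1.1, 5.7]
grip_width: 0.499
```

Emit:
step_arm --targets '[[[0.02, 0, 0], 0, 30], [[0, 0, 0], 0, 30], [[0, 0, 0], 0, 30]]'

```text
time_s: 6.63
ee_pos: [0.661, -0.1465, 0.0585]
orientation: [[0.002, 0.882, 0.47], [-0.0, 0.47, -0.882], [-1.0, 0.001, 0.001]]
force: [-5.0, 2.3, 17.4]
grip_width: 0.503
```

Emit:
step_arm --targets '[[[-0.02, 0, 0], 0, 52], [[0, 0, 0], 0, 60], [[0, 0, 0], 0, 80], [[0, 0, 0], 0, 100], [[0, 0, 0], 0, 100]]'

```text
time_s: 7.05
ee_pos: [0.66, -0.1465, 0.0573]
orientation: [[-0.001, 0.882, 0.47], [0.0, 0.47, -0.882], [-1.0, -0.0, -0.0]]
force: [1.1, 0.6, 0.3]
grip_width: 0.986
```

Emit:
step_arm --targets '[[[-0.2, 0, 0], 0, 100], [[-0.4, 0, 0], 0, 100], [[-0.5, 0, 0], 0, 100], [[-0.1, -0.1, -0.45], 0, 100], [[0, -0.1, -0.45], 0, 100]]'

```text
time_s: 7.47
ee_pos: [0.6148, -0.0913, 0.1572]
orientation: [[0.007, 0.883, 0.469], [-0.001, 0.469, -0.883], [-1.0, 0.006, 0.004]]
force: [-0.0, 0.9, -0.5]
grip_width: 1.0
```

Run:
```python
from h import *
w=arm.get_image("wrist");save(w,"w4");s=arm.observe();print(s["ee_pos"],wproj(w,[.485,.005,.084]),wproj(w,[.660,-.1462,.081]))
print(delta([.485,.005,.13]))
```

```text
[ 0.6075 -0.0859  0.1545] [158.8166 281.8197] [409.5713 192.0538]
[ 0.3121 -0.817  -1.722 ]
```

View pics/w4.png

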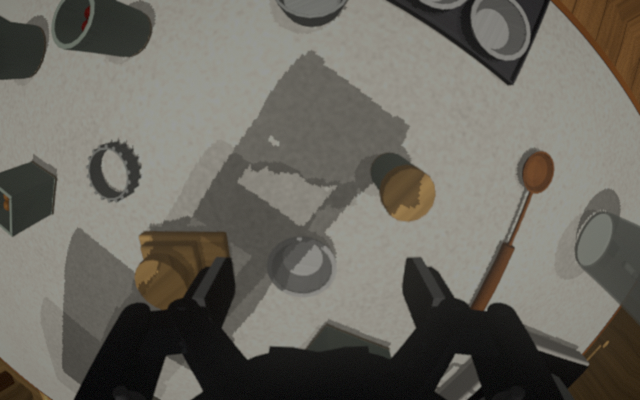

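The small lid sits on its jar at (408,193), predicted (410,192). Next is the round lid.

Emit:
step_arm --targets '[[[0.08, -0.2, -0.43], 0, 100], [[0.08, -0.2, -0.43], 0, 100], [[0.08, -0.2, -0.43], 0, 100], [[0.08, -0.21, -0.43], 0, 100], [[0, 0, 0], 0, 100]]'

```text
time_s: 7.93
ee_pos: [0.4825, 0.0029, 0.1258]
orientation: [[-0.009, 0.882, 0.472], [0.001, 0.472, -0.882], [-1.0, -0.007, -0.005]]
force: [-1.0, -1.0, -0.9]
grip_width: 1.005
```

Emit:
step_arm --targets '[[[0, 0, 0], 0, 100], [[0, 0, 0], 0, 100]]'

```text
time_s: 8.1
ee_pos: [0.4911, 0.0004, 0.1283]
orientation: [[0.001, 0.882, 0.471], [-0.0, 0.471, -0.882], [-1.0, 0.001, 0.001]]
force: [-0.1, -0.1, 0.1]
grip_width: 0.999
```

```bash
cat >> h.py <<'E'
def wood(w,box):
    "largest wooden blob in box (u0,v0,u1,v1): bounding box and min-area rectangle"
    hsv=cv2.cvtColor(w["image"],cv2.COLOR_RGB2HSV);m=np.zeros(hsv.shape[:2],np.uint8)
    u0,v0,u1,v1=box;m[v0:v1,u0:u1]=(hsv[v0:v1,u0:u1,1]>90)
    c=max(cv2.findContours(m,0,2)[0],key=cv2.contourArea);return cv2.boundingRect(c),cv2.minAreaRect(c),c
E
python3 - <<'E'
from h import *
w=arm.get_image("wrist");save(w,"w5");s=arm.observe();print(s["ee_pos"],wproj(w,[.485,.005,.084]),delta([.485,.005,.0595]))
b,r,c=wood(w,(230,100,405,330));print(b,r)
print(wonz(w,b[0],b[1]+b[3]/2,.084))
cv2.imwrite("pics/crop5.png",cv2.resize(w["image"][130:300,230:410,::-1],None,fx=3,fy=3))
E
```

```text
[0.4917 0.0002 0.1285] [308.0944 231.1056] [ 0.8618 -0.0461 -0.0933]
(248, 176, 123, 98) ((309.0, 224.5), (97.0, 122.0), 90.0)
[0.4698 0.0423 0.084 ]
```

View pics/crop5.png

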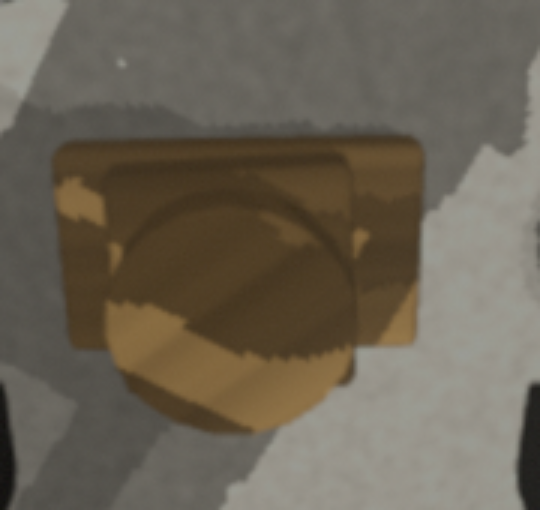

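Emit:
step_arm --targets '[[[0.1, -0.08, -0.1], 0, 100], [[0.35, 0, 0], 0, 100], [[0.3, 0, 0], 0, 100], [[0.11, 0, 0], 0, 100], [[0, 0, 0], 0, 100]]'

```text
time_s: 8.57
ee_pos: [0.4792, 0.0042, 0.0571]
orientation: [[-0.004, 0.883, 0.47], [-0.0, 0.47, -0.883], [-1.0, -0.004, -0.002]]
force: [-0.3, 0.2, 0.7]
grip_width: 0.998
```

Emit:
step_arm --targets '[[[0, 0, 0], 0, 75], [[0, 0, 0], 0, 60], [[0, 0, 0], 0, 45], [[0, 0, 0], 0, 45], [[0, 0, 0], 0, 45]]'

```text
time_s: 8.98
ee_pos: [0.482, 0.0045, 0.0605]
orientation: [[0.003, 0.882, 0.47], [0.0, 0.47, -0.882], [-1.0, 0.002, 0.001]]
force: [-0.1, -0.8, 7.5]
grip_width: 0.662
```

Emit:
step_arm --targets '[[[0, 0, 0], 0, 45], [[0, 0, 0], 0, 45]]'

```text
time_s: 9.15
ee_pos: [0.482, 0.0044, 0.0605]
orientation: [[0.002, 0.882, 0.47], [-0.0, 0.47, -0.882], [-1.0, 0.002, 0.001]]
force: [-0.2, -0.3, 7.0]
grip_width: 0.665
```

Emit:
step_arm --targets '[[[-0.1, 0, 0], 0, 45], [[-0.4, 0, 0], 0, 45], [[-0.5, 0, 0], 0, 45], [[-0.25, 0, 0], 0, 45], [[0, 0, 0], 0, 45]]'

```text
time_s: 9.57
ee_pos: [0.4838, 0.0045, 0.1644]
orientation: [[0.008, 0.882, 0.47], [0.0, 0.47, -0.882], [-1.0, 0.007, 0.004]]
force: [1.3, -0.0, -0.2]
grip_width: 0.665
```

Emit:
step_arm --targets '[[[0, 0.48, -0.12], 0, 45], [[0, 0.48, -0.12], 0, 45], [[0, 0.48, -0.13], 0, 45], [[0, 0.48, -0.13], 0, 45], [[0, 0.48, -0.12], 0, 45]]'

```text
time_s: 9.98
ee_pos: [0.6277, 0.14, 0.1591]
orientation: [[-0.001, 0.882, 0.47], [-0.0, 0.47, -0.882], [-1.0, -0.0, -0.0]]
force: [0.7, -1.2, 0.4]
grip_width: 0.668
```

Emit:
step_arm --targets '[[[0, 0, 0], 0, 45], [[0, 0, 0], 0, 45]]'

```text
time_s: 10.15
ee_pos: [0.6275, 0.1399, 0.1584]
orientation: [[-0.001, 0.882, 0.472], [-0.0, 0.472, -0.882], [-1.0, -0.001, -0.0]]
force: [0.7, -0.2, 0.0]
grip_width: 0.666
```

Run:
```python
from h import *
w=arm.get_image("wrist");save(w,"w6");s=arm.observe();print(s["ee_pos"],s["grip_width"],s["force"],wproj(w,[.673,.163,.1]))
print(wood(w,(240,150,400,340))[0],delta([.673,.163,.14]))
```

```text
[0.6263 0.1389 0.1584] 0.6679889340985056 [ 0.4202 -0.034  -0.6187] [320.2489 145.6258]
(257, 223, 128, 117) [0.2287 0.6573 0.009 ]
```

View pics/w6.png

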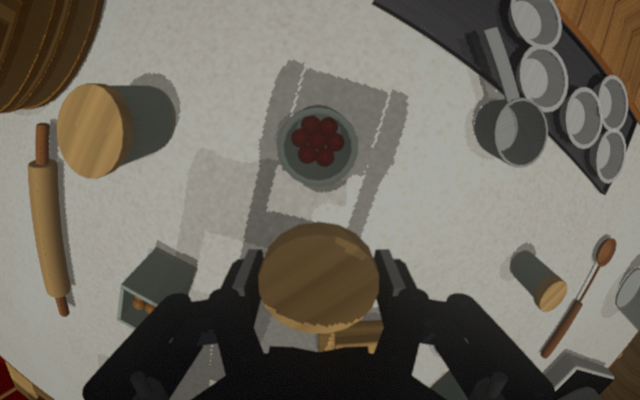

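Run:
```python
from h import *
w=arm.get_image("wrist");s=arm.observe();z=s["ee_pos"][2]+.0235
l=wonz(w,319,333,z)+.029*s["orientation"][:,1];j=wonz(w,317.5,148,.1)
print(l,j,s["ee_pos"])
print("jar size",np.linalg.norm(wonz(w,278,148,.1)-wonz(w,357,148,.1)),"lid",np.linalg.norm(wonz(w,259,278,z)-wonz(w,379,278,z)))
print("shift",s["orientation"].T@(j-l)/.08,"nominal",delta(j))
```

```text
[0.6254 0.1383 0.182 ] [0.6695 0.1627 0.1   ] [0.6258 0.1382 0.1586]
jar size 0.0517718127441624 lid 0.054924284526115356
shift [ 1.0238  0.6323 -0.0096] nominal [ 0.7308  0.6277 -0.0127]
```

Emit:
step_arm --targets '[[[0.1, 0.31, 0], 0, 45], [[0.15, 0.32, -0.01], 0, 45], [[0.15, 0, 0], 0, 45], [[0.1, 0, 0], 0, 45], [[0, 0, 0], 0, 45]]'

```text
time_s: 10.67
ee_pos: [0.6684, 0.1616, 0.1169]
orientation: [[-0.005, 0.883, 0.47], [-0.001, 0.47, -0.883], [-1.0, -0.005, -0.001]]
force: [0.3, -0.5, -0.7]
grip_width: 0.665
```

Emit:
step_arm --targets '[[[0.1, 0, 0], 0, 45], [[0.07, 0, 0], 0, 45], [[0.05, 0, 0], 0, 45], [[0, 0, 0], 0, 45], [[0, 0, 0], 0, 45]]'

```text
time_s: 11.08
ee_pos: [0.6709, 0.1628, 0.1017]
orientation: [[-0.0, 0.883, 0.47], [-0.0, 0.47, -0.883], [-1.0, -0.0, -0.0]]
force: [-0.5, -0.1, 0.1]
grip_width: 0.669
```

Emit:
step_arm --targets '[[[0.05, 0, 0], 0, 45], [[0, 0, 0], 0, 45], [[0, 0, 0], 0, 45]]'

```text
time_s: 11.33
ee_pos: [0.671, 0.163, 0.0977]
orientation: [[-0.0, 0.882, 0.471], [-0.0, 0.471, -0.882], [-1.0, -0.0, -0.0]]
force: [-0.2, -0.4, -0.3]
grip_width: 0.668
```

Emit:
step_arm --targets '[[[0.05, 0, 0], 0, 45], [[0, 0, 0], 0, 45], [[0, 0, 0], 0, 45]]'

```text
time_s: 11.58
ee_pos: [0.6711, 0.1631, 0.0935]
orientation: [[-0.0, 0.882, 0.47], [0.0, 0.47, -0.882], [-1.0, 0.0, -0.0]]
force: [-0.3, 0.7, -0.7]
grip_width: 0.665
```

Emit:
step_arm --targets '[[[0.02, 0, 0], 0, 45], [[0, 0, 0], 0, 45], [[0, 0, 0], 0, 45]]'

```text
time_s: 11.83
ee_pos: [0.6716, 0.1633, 0.0926]
orientation: [[0.001, 0.882, 0.47], [0.001, 0.47, -0.882], [-1.0, 0.001, 0.0]]
force: [0.6, 0.8, 2.8]
grip_width: 0.663
```

Emit:
step_arm --targets '[[[0.02, 0, 0], 0, 45], [[0, 0, 0], 0, 45], [[0, 0, 0], 0, 45]]'

```text
time_s: 12.08
ee_pos: [0.672, 0.1635, 0.0925]
orientation: [[0.002, 0.882, 0.47], [0.001, 0.47, -0.882], [-1.0, 0.002, 0.0]]
force: [-2.7, 1.4, 14.8]
grip_width: 0.667
```

Emit:
step_arm --targets '[[[-0.02, 0, 0], 0, 70], [[0, 0, 0], 0, 80], [[0, 0, 0], 0, 100], [[0, 0, 0], 0, 100], [[0, 0, 0], 0, 100]]'

```text
time_s: 12.5
ee_pos: [0.6708, 0.1628, 0.0916]
orientation: [[-0.001, 0.882, 0.47], [-0.0, 0.47, -0.882], [-1.0, -0.001, -0.0]]
force: [0.3, -0.6, -0.1]
grip_width: 1.0
```

Emit:
step_arm --targets '[[[-0.2, 0, 0], 0, 100], [[-0.4, 0, 0], 0, 100], [[-0.2, 0, 0], 0, 100], [[0, -0.48, 0.12], 0, 100], [[0, -0.48, 0.12], 0, 100]]'

```text
time_s: 12.92
ee_pos: [0.6134, 0.1104, 0.1572]
orientation: [[0.003, 0.882, 0.472], [0.001, 0.472, -0.882], [-1.0, 0.003, 0.001]]
force: [-0.2, -0.5, -1.8]
grip_width: 0.999
```

Run:
```python
from h import *
s=arm.observe();w=arm.get_image("wrist");save(w,"w7");print(s["ee_pos"],wproj(w,[.671,.163,.116]),wood(w,(250,60,400,250))[0])
print(delta([.482,.0044,.11]))
```

```text
[0.6134 0.1104 0.1572] [285.6812 109.3658] (250, 66, 84, 93)
[ 0.5756 -1.9418  0.3895]
```

Emit:
step_arm --targets '[[[0, -0.39, 0.08], 0, 100], [[0.1, -0.39, 0.08], 0, 100], [[0.15, -0.39, 0.08], 0, 100], [[0.15, -0.39, 0.08], 0, 100], [[0.17, -0.38, 0.07], 0, 100]]'

```text
time_s: 13.38
ee_pos: [0.489, 0.0086, 0.1103]
orientation: [[0.001, 0.882, 0.471], [-0.0, 0.471, -0.882], [-1.0, 0.0, 0.0]]
force: [0.7, -0.8, -0.5]
grip_width: 1.001
```

Emit:
step_arm --targets '[[[0, 0, 0], 0, 100], [[0, 0, 0], 0, 100], [[0, 0, 0], 0, 100]]'

```text
time_s: 13.63
ee_pos: [0.4911, 0.0094, 0.1109]
orientation: [[0.001, 0.883, 0.47], [0.0, 0.47, -0.883], [-1.0, 0.001, 0.0]]
force: [0.8, 0.5, -0.6]
grip_width: 1.001
```

Run:
```python
from h import *
w=arm.get_image("wrist");save(w,"w8");s=arm.observe();print(s["ee_pos"],delta([.482,.0044,.032]))
print(wood(w,(230,100,405,330))[:2],wproj(w,[.482,.0044,.056]))
cv2.imwrite("pics/crop8.png",cv2.convertScaleAbs(cv2.resize(w["image"][130:330,200:440,::-1],None,fx=3,fy=3),alpha=1.5))
```

```text
[0.4916 0.0097 0.111 ] [ 0.9878 -0.1388  0.0015]
((253, 186, 131, 91), ((318.6648864746094, 230.90853881835938), (89.5514144897461, 130.24948120117188), 88.87670135498047)) [318.7675 234.2313]
```

View pics/crop8.png

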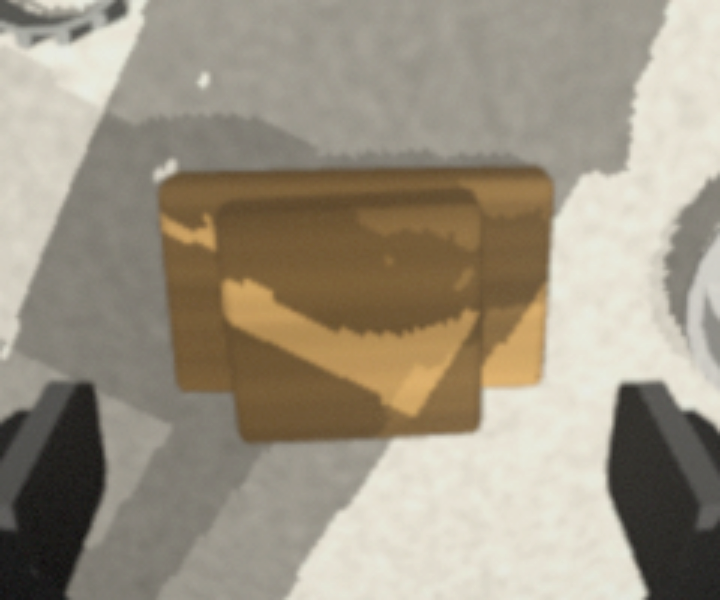

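Emit:
step_arm --targets '[[[0.2, -0.16, 0], -0.015, 100], [[0.4, 0, 0], 0, 100], [[0.3, 0, 0], 0, 100], [[0.09, 0, 0], 0, 100], [[0, 0, 0], 0, 100]]'

```text
time_s: 14.1
ee_pos: [0.4785, 0.0038, 0.03]
orientation: [[-0.003, 0.868, 0.497], [0.0, 0.497, -0.868], [-1.0, -0.002, -0.001]]
force: [-1.4, -0.1, -0.5]
grip_width: 0.998
```

Emit:
step_arm --targets '[[[0, 0, 0], 0, 85], [[0, 0, 0], 0, 72], [[0, 0, 0], 0, 55], [[0, 0, 0], 0, 50], [[0, 0, 0], 0, 50]]'

```text
time_s: 14.52
ee_pos: [0.4802, 0.0035, 0.0327]
orientation: [[0.003, 0.868, 0.497], [0.0, 0.497, -0.868], [-1.0, 0.003, 0.001]]
force: [-0.7, 1.2, 7.0]
grip_width: 0.716
```

Emit:
step_arm --targets '[[[0, 0, 0], 0, 50], [[0, 0, 0], 0, 50]]'

```text
time_s: 14.68
ee_pos: [0.4803, 0.0035, 0.0327]
orientation: [[0.003, 0.868, 0.497], [0.0, 0.497, -0.868], [-1.0, 0.003, 0.001]]
force: [-0.5, 2.3, 7.5]
grip_width: 0.718
```

Emit:
step_arm --targets '[[[-0.1, 0, 0], 0, 50], [[-0.35, 0, 0], 0.061, 50], [[-0.4, 0, 0], 0.062, 50], [[-0.4, 0, 0], 0.061, 50], [[-0.2, 0, 0], 0.062, 50]]'

```text
time_s: 15.1
ee_pos: [0.4801, 0.0033, 0.1514]
orientation: [[0.004, 1.0, 0.022], [-0.0, 0.022, -1.0], [-1.0, 0.004, 0.0]]
force: [1.0, -0.2, -0.5]
grip_width: 0.716
```

Emit:
step_arm --targets '[[[0, 0, 0], 0, 50], [[0, 0, 0], 0, 50]]'

```text
time_s: 15.27
ee_pos: [0.4794, 0.0033, 0.1487]
orientation: [[0.003, 1.0, 0.03], [-0.0, 0.03, -1.0], [-1.0, 0.003, 0.0]]
force: [0.6, -0.1, -1.3]
grip_width: 0.72
```

Run:
```python
from h import *
s=arm.observe();R=s["orientation"];print(s["ee_pos"],np.degrees(np.arctan2(R[1,2],R[0,2])),s["joints"],s["grip_width"],delta([.39,.2438,.14]))
```

```text
[0.4794 0.0033 0.1487] -88.27767785191315 [  0.2161  13.2374 115.6085  -0.001   50.9871  88.4944] 0.7199794387270106 [ 0.1056 -1.0265 -3.0384]
```

Emit:
step_arm --targets '[[[0, -0.15, -0.43], 0, 50], [[0, -0.15, -0.43], 0, 50], [[0, -0.15, -0.43], 0, 50], [[0, -0.15, -0.44], 0, 50], [[0, -0.15, -0.44], 0, 50]]'

```text
time_s: 15.68
ee_pos: [0.4121, 0.176, 0.1461]
orientation: [[-0.002, 1.0, 0.031], [-0.001, 0.031, -1.0], [-1.0, -0.002, 0.001]]
force: [1.0, 0.1, -0.4]
grip_width: 0.718
```

Emit:
step_arm --targets '[[[0.05, -0.14, -0.44], 0, 50], [[0.05, -0.14, -0.43], 0, 50], [[0, 0, 0], 0, 50], [[0, 0, 0], 0, 50]]'

```text
time_s: 16.02
ee_pos: [0.3879, 0.2451, 0.1379]
orientation: [[-0.002, 0.999, 0.034], [-0.002, 0.034, -0.999], [-1.0, -0.002, 0.001]]
force: [0.4, 0.2, -0.5]
grip_width: 0.721
```

Run:
```python
from h import *
w=arm.get_image("wrist");save(w,"w9");s=arm.observe();print(s["ee_pos"],s["grip_width"],wproj(w,[.4396,.2452,.085]))
cv2.imwrite("pics/crop9.png",cv2.convertScaleAbs(cv2.resize(w["image"][80:360,220:420,::-1],None,fx=2,fy=2,interpolation=cv2.INTER_CUBIC),alpha=1.5))
```

```text
[0.3885 0.244  0.1382] 0.7162036931896267 [320.4395 145.7555]
```

View pics/crop9.png

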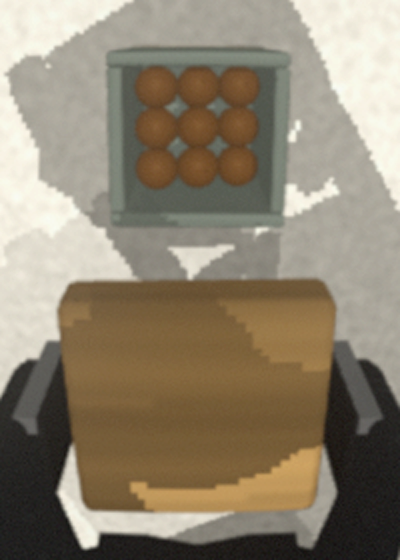

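Run:
```python
from h import *
w=arm.get_image("wrist");s=arm.observe();R=s["orientation"];z=s["ee_pos"][2]+.0233
l=wonz(w,320.3,335,z)+.031*R[:,1]
a=wonz(w,319,105.5,.085);b=wonz(w,319,192.7,.085);j=(a+b)/2
print(l,j,s["ee_pos"],"jar",a-b,wonz(w,274.3,150,.085)-wonz(w,363.5,150,.085))
print("shift",R.T@(j-l)/.08,"nominal",delta(j),"lid home drop",(s["ee_pos"][2]-(.093-.0153))/.08)
```

```text
[0.3879 0.2429 0.1616] [0.4373 0.2449 0.085 ] [0.389  0.2434 0.1384] jar [0.0568 0.0018 0.    ] [-0.0018  0.0571  0.    ]
shift [ 0.957   0.6198 -0.0072] nominal [ 0.6664  0.6055 -0.0009] lid home drop 0.7587294327358987
```

The jar rim measures 57 × 57 mm (58 expected) and is parallel to the lid. I'll place the square lid now.

Emit:
step_arm --targets '[[[0.1, 0.3, 0], 0, 50], [[0.15, 0.31, 0], 0, 50], [[0.15, 0, 0], 0, 50], [[0.05, 0, 0], 0, 50], [[0, 0, 0], 0, 50]]'

```text
time_s: 16.53
ee_pos: [0.4375, 0.2435, 0.1019]
orientation: [[-0.003, 1.0, 0.026], [-0.002, 0.026, -1.0], [-1.0, -0.003, 0.002]]
force: [-1.0, -0.5, -0.5]
grip_width: 0.721
```

Emit:
step_arm --targets '[[[0.1, 0, 0], 0, 50], [[0.07, 0, 0], 0, 50], [[0.04, 0, 0], 0, 50], [[0, 0, 0], 0, 50], [[0, 0, 0], 0, 50]]'

```text
time_s: 16.95
ee_pos: [0.4382, 0.2455, 0.0865]
orientation: [[-0.0, 1.0, 0.028], [-0.0, 0.028, -1.0], [-1.0, -0.0, 0.0]]
force: [-0.2, -0.5, -0.3]
grip_width: 0.719
```

Emit:
step_arm --targets '[[[0.05, 0, 0], 0, 50], [[0, 0, 0], 0, 50], [[0, 0, 0], 0, 50]]'

```text
time_s: 17.2
ee_pos: [0.4383, 0.2456, 0.0824]
orientation: [[-0.0, 1.0, 0.028], [-0.0, 0.028, -1.0], [-1.0, -0.0, 0.0]]
force: [0.2, -0.2, -1.1]
grip_width: 0.715
```

Emit:
step_arm --targets '[[[0.05, 0, 0], 0, 50], [[0, 0, 0], 0, 50], [[0, 0, 0], 0, 50]]'

```text
time_s: 17.45
ee_pos: [0.4382, 0.2455, 0.0783]
orientation: [[-0.0, 1.0, 0.028], [-0.0, 0.028, -1.0], [-1.0, -0.0, 0.0]]
force: [0.0, 0.5, 0.2]
grip_width: 0.719
```

Emit:
step_arm --targets '[[[0.02, 0, 0], 0, 50], [[0, 0, 0], 0, 50], [[0, 0, 0], 0, 50]]'

```text
time_s: 17.7
ee_pos: [0.4385, 0.2455, 0.0777]
orientation: [[0.0, 1.0, 0.028], [-0.0, 0.028, -1.0], [-1.0, 0.0, 0.0]]
force: [-2.7, -1.5, 11.6]
grip_width: 0.72
```

Emit:
step_arm --targets '[[[0.02, 0, 0], 0, 50], [[0, 0, 0], 0, 50], [[0, 0, 0], 0, 50]]'

```text
time_s: 17.95
ee_pos: [0.439, 0.2458, 0.0772]
orientation: [[0.001, 1.0, 0.028], [0.001, 0.028, -1.0], [-1.0, 0.001, -0.001]]
force: [-6.2, -4.0, 26.3]
grip_width: 0.718
```

Emit:
step_arm --targets '[[[-0.03, 0, 0], 0, 75], [[0, 0, 0], 0, 85], [[0, 0, 0], 0, 100], [[0, 0, 0], 0, 100], [[0, 0, 0], 0, 100]]'

```text
time_s: 18.37
ee_pos: [0.4383, 0.2455, 0.0774]
orientation: [[-0.0, 1.0, 0.028], [-0.0, 0.028, -1.0], [-1.0, -0.0, 0.0]]
force: [0.7, -0.2, -0.1]
grip_width: 1.002
```

Emit:
step_arm --targets '[[[-0.2, 0, 0], 0, 100], [[-0.4, 0, 0], 0, 100], [[-0.4, 0, 0], 0.06, 100], [[0, 0, 0], 0.06, 100], [[0, 0, 0], 0.06, 100]]'

```text
time_s: 18.78
ee_pos: [0.4396, 0.2462, 0.1596]
orientation: [[0.003, 0.943, -0.332], [0.002, -0.332, -0.943], [-1.0, 0.003, -0.003]]
force: [0.9, 0.0, -0.7]
grip_width: 0.997
```

Emit:
step_arm --targets '[[[0, 0, 0], 0.06, 100], [[0, 0, 0], 0.06, 100], [[0, 0, 0], 0.06, 100], [[0, 0, 0], 0.06, 100], [[0, 0, 0], 0.06, 100]]'

```text
time_s: 19.2
ee_pos: [0.4382, 0.2454, 0.1574]
orientation: [[-0.001, 0.591, -0.806], [-0.0, -0.806, -0.591], [-1.0, -0.0, 0.001]]
force: [-0.3, -0.5, 0.3]
grip_width: 0.999
```

Emit:
step_arm --targets '[[[0, 0, 0], 0.06, 100], [[0, 0, 0], 0, 100], [[0, 0, 0], 0, 100]]'

```text
time_s: 19.45
ee_pos: [0.446, 0.2285, 0.1562]
orientation: [[-0.015, 0.517, -0.856], [0.033, -0.855, -0.517], [-0.999, -0.036, -0.004]]
force: [-0.7, 0.3, -0.1]
grip_width: 1.001
```

Run:
```python
from h import *
s=arm.observe();R=s["orientation"];print(s["ee_pos"],np.degrees(np.arctan2(R[1,2],R[0,2])),s["joints"],delta([.4803,.0035,.12]))
t=arm.get_image("top");b,r,c=wood(t,(310,205,370,260));print(r,onz(t,*r[0],.028));q=cv2.boxPoints(r);P=[onz(t,*x,.028)[:2] for x in q];print(np.array(P))
```

```text
[0.446  0.2285 0.1562] -148.87684450891786 [ 25.538   14.503  112.6768   2.6023  52.8127 172.8376] [0.3532 2.6436 1.0889]
((338.326904296875, 232.4598846435547), (22.010433197021484, 36.773990631103516), 62.44719314575195) [0.4781 0.0018 0.028 ]
[[ 0.48    0.0603]
 [ 0.5289 -0.0277]
 [ 0.4762 -0.0565]
 [ 0.4277  0.0312]]
```

Joint 6 is close to its range limit here. Moving toward the stack relieves it.

Emit:
step_arm --targets '[[[0, 0.3, 0.12], -0.01, 100], [[0, 0.4, 0.16], 0, 100], [[0, 0.4, 0.16], 0, 100]]'

```text
time_s: 19.75
ee_pos: [0.4626, 0.136, 0.1531]
orientation: [[-0.014, 0.538, -0.843], [0.033, -0.842, -0.538], [-0.999, -0.036, -0.006]]
force: [0.8, 0.8, 0.7]
grip_width: 0.997
```

Run:
```python
from h import *
s=arm.observe();R=s["orientation"];print(s["ee_pos"],R,s["joints"],delta([.4803,.0035,.12]))
```

```text
[0.4626 0.136  0.1531] [[-0.0144  0.5379 -0.8429]
 [ 0.033  -0.8423 -0.538 ]
 [-0.9993 -0.0356 -0.0056]] [ 14.7496  13.3451 114.778    2.5835  52.2227 160.6043] [0.3556 1.5284 0.7067]
```

The tool now tilts 2°, almost entirely about the jaw axis, because the joint range clipped it. A gripped lid keeps its attitude, so this is harmless. I'll use full 3D deltas from here on.

Run:
```python
from h import *
print(delta([.480,.0033,.09],3))
```

```text
[0.7304 1.5771 0.6317]
```

Emit:
step_arm --targets '[[[0, 0, 0], 0.026, 100], [[0.18, 0.39, 0.16], 0, 100], [[0.18, 0.39, 0.16], 0, 100], [[0.18, 0.39, 0.16], 0, 100], [[0.18, 0.4, 0.15], 0, 100]]'

```text
time_s: 20.17
ee_pos: [0.4795, 0.0031, 0.0903]
orientation: [[-0.014, 0.492, -0.87], [0.033, -0.87, -0.492], [-0.999, -0.036, -0.004]]
force: [0.9, 0.8, 0.6]
grip_width: 1.0
```

Emit:
step_arm --targets '[[[0, 0, 0], 0, 100], [[0, 0, 0], 0, 100], [[0, 0, 0], 0, 100]]'

```text
time_s: 20.42
ee_pos: [0.4795, 0.0043, 0.0909]
orientation: [[-0.015, 0.49, -0.872], [0.033, -0.871, -0.49], [-0.999, -0.036, -0.003]]
force: [0.5, -0.0, 0.4]
grip_width: 1.0
```

Run:
```python
from h import *
w=arm.get_image("wrist");save(w,"w10");s=arm.observe();R=s["orientation"];print(s["ee_pos"],R,s["joints"][5])
b,r,c=wood(w,(235,60,405,330));print(b,r)
q=cv2.boxPoints(r);P=np.array([wonz(w,*x,.028) for x in q]);print(P[:,:2],P.mean(0))
print(delta([.480,.0033,.0055]))
cv2.imwrite("pics/crop10.png",cv2.convertScaleAbs(cv2.resize(w["image"][50:350,180:460,::-1],None,fx=2,fy=2),alpha=1.5))
```

```text
[0.4797 0.0048 0.0912] [[-0.0142  0.491  -0.8711]
 [ 0.0334 -0.8704 -0.4912]
 [-0.9993 -0.0361 -0.0041]] 147.67102389347622
(281, 137, 90, 135) ((325.5, 204.0), (134.0, 89.0), 90.0)
[[ 0.5275 -0.0317]
 [ 0.4764 -0.0607]
 [ 0.4198  0.0269]
 [ 0.4807  0.061 ]] [ 0.4761 -0.0011  0.028 ]
[1.07   0.0564 0.0106]
```

View pics/crop10.png

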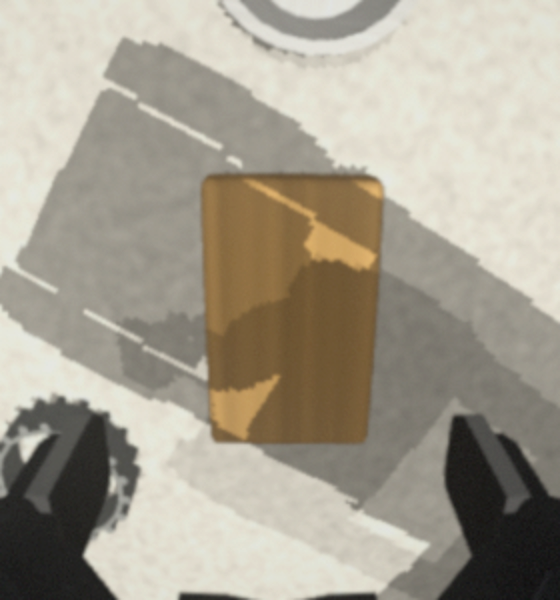

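Emit:
step_arm --targets '[[[0.2, 0.06, 0.055], 0, 100], [[0.4, 0, 0], 0, 100], [[0.3, 0, 0], 0, 100], [[0.15, 0, 0], 0, 100], [[0, 0, 0], 0, 100]]'

```text
time_s: 20.88
ee_pos: [0.4753, 0.0018, 0.0051]
orientation: [[-0.018, 0.492, -0.87], [0.033, -0.87, -0.492], [-0.999, -0.038, -0.001]]
force: [-0.9, 0.2, 0.8]
grip_width: 0.998
```

Emit:
step_arm --targets '[[[0, 0, 0], 0, 100], [[0, 0, 0], 0, 85], [[0, 0, 0], 0, 72], [[0, 0, 0], 0, 50], [[0, 0, 0], 0, 50]]'

```text
time_s: 21.3
ee_pos: [0.4778, 0.0007, 0.0081]
orientation: [[-0.012, 0.49, -0.872], [0.034, -0.871, -0.49], [-0.999, -0.035, -0.006]]
force: [-0.7, 2.2, 5.0]
grip_width: 0.718
```

Emit:
step_arm --targets '[[[0, 0, 0], 0, 50], [[0, 0, 0], 0, 50], [[0, 0, 0], 0, 50]]' --newtons 50

```text
time_s: 21.55
ee_pos: [0.4779, 0.0006, 0.0083]
orientation: [[-0.012, 0.49, -0.872], [0.034, -0.871, -0.49], [-0.999, -0.035, -0.006]]
force: [-0.9, 3.2, 9.0]
grip_width: 0.713
```

Emit:
step_arm --targets '[[[-0.08, 0, 0], 0, 50], [[-0.3, 0, 0], 0, 50], [[-0.5, 0, 0], 0, 50], [[-0.5, 0, 0], 0, 50], [[-0.1, 0, 0], 0, 50]]'

```text
time_s: 21.97
ee_pos: [0.4819, -0.0039, 0.1313]
orientation: [[-0.006, 0.49, -0.872], [0.033, -0.871, -0.49], [-0.999, -0.031, -0.011]]
force: [1.5, 1.2, -0.3]
grip_width: 0.708
```

Run:
```python
from h import *
s=arm.observe();print(s["ee_pos"],s["grip_width"],s["force"],s["joints"][5],delta([.4346,-.15,.13]))
```

```text
[ 0.4819 -0.0039  0.1313] 0.7081363331981447 [ 1.5303  1.2377 -0.266 ] 147.04973652706312 [-0.0401  1.301   1.4104]
```

Emit:
step_arm --targets '[[[-0.01, 0.32, 0.35], 0, 50], [[-0.01, 0.32, 0.35], 0, 50], [[-0.01, 0.33, 0.35], 0, 50], [[-0.01, 0.33, 0.36], 0, 50], [[0, 0, 0], 0.054, 50]]'

```text
time_s: 22.38
ee_pos: [0.4297, -0.1546, 0.1249]
orientation: [[-0.013, 0.396, -0.918], [0.031, -0.918, -0.396], [-0.999, -0.034, 0.0]]
force: [1.4, -0.2, -0.9]
grip_width: 0.711
```

Emit:
step_arm --targets '[[[0, 0, 0], 0.054, 50], [[0, 0, 0], 0.054, 50], [[0, 0, 0], 0.054, 50], [[0, 0, 0], 0.054, 50], [[0, 0, 0], 0, 50]]'

```text
time_s: 22.8
ee_pos: [0.4313, -0.1498, 0.1247]
orientation: [[-0.014, -0.033, -0.999], [0.033, -0.999, 0.032], [-0.999, -0.032, 0.015]]
force: [-0.3, 0.6, -0.5]
grip_width: 0.709
```

Run:
```python
from h import *
w=arm.get_image("wrist");save(w,"w11");s=arm.observe();R=s["orientation"];print(s["ee_pos"],R,s["joints"],s["grip_width"],wproj(w,[.4319,-.2339,.07]))
cv2.imwrite("pics/crop11.png",cv2.convertScaleAbs(cv2.resize(w["image"][40:390,200:440,::-1],None,fx=1.7,fy=1.7,interpolation=cv2.INTER_CUBIC),alpha=1.5))
```

```text
[ 0.4313 -0.1497  0.1246] [[-0.0138 -0.026  -0.9996]
 [ 0.033  -0.9991  0.0256]
 [-0.9994 -0.0326  0.0146]] [-20.456   14.2967 118.2654   1.9863  48.855  159.6983] 0.7097747750064247 [310.4612  93.6572]
```

View pics/crop11.png

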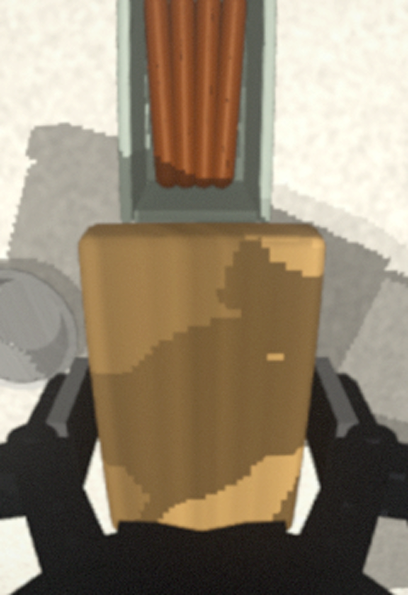

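The oblong jar's axis is vertical in the image and parallel to the lid, with its sides at u≈270 and 361 at v≈99. The lid is centred at u≈318.5. I'll find the jar's ends numerically, because all 16 views are used.

Run:
```python
from h import *
w=arm.get_image("wrist");a=w["image"].astype(int);s=arm.observe();R=s["orientation"]
for u in(300,330):
    print(u,[(v,*a[v,u]) for v in list(range(0,44,2))])
    print("near",[(v,*a[v,u]) for v in range(146,178,2)])
for v in(60,100,140):print("row",v,[(u,*a[v,u]) for u in list(range(262,284,2))+list(range(348,368,2))])
print([wproj(w,[.4319,y,.07]).round(1) for y in(-.2839,-.2339,-.1839)])
```

```text
300 [(0, np.int64(163), np.int64(160), np.int64(151)), (2, np.int64(162), np.int64(163), np.int64(153)), (4, np.int64(161), np.int64(162), np.int64(153)), (6, np.int64(162), np.int64(162), np.int64(152)), (8, np.int64(162), np.int64(162), np.int64(152)), (10, np.int64(163), np.int64(162), np.int64(152)), (12, np.int64(163), np.int64(160), np.int64(150)), (14, np.int64(158), np.int64(156), np.int64(146)), (16, np.int64(128), np.int64(134), np.int64(123)), (18, np.int64(135), np.int64(141), np.int64(130)), (20, np.int64(132), np.int64(138), np.int64(127)), (22, np.int64(89), np.int64(94), np.int64(86)), (24, np.int64(56), np.int64(59), np.int64(53)), (26, np.int64(58), np.int64(61), np.int64(55)), (28, np.int64(57), np.int64(60), np.int64(53)), (30, np.int64(57), np.int64(60), np.int64(54)), (32, np.int64(58), np.int64(60), np.int64(54)), (34, np.int64(57), np.int64(59), np.int64(54)), (36, np.int64(57), np.int64(60), np.int64(54)), (38, np.int64(61), np.int64(60), np.int64(54)), (40, np.int64(64), np.int64(49), np.int64(38)), (42, np.int64(64), np.int64(42), np.int64(29))]
near [(146,
[... 5257 characters left out ...]
4(65), np.int64(59)), (280, np.int64(57), np.int64(60), np.int64(54)), (282, np.int64(56), np.int64(58), np.int64(53)), (348, np.int64(59), np.int64(62), np.int64(56)), (350, np.int64(62), np.int64(65), np.int64(59)), (352, np.int64(61), np.int64(64), np.int64(57)), (354, np.int64(106), np.int64(112), np.int64(101)), (356, np.int64(136), np.int64(144), np.int64(131)), (358, np.int64(133), np.int64(139), np.int64(128)), (360, np.int64(132), np.int64(135), np.int64(125)), (362, np.int64(166), np.int64(165), np.int64(155)), (364, np.int64(168), np.int64(168), np.int64(158)), (366, np.int64(168), np.int64(168), np.int64(158))]
[array([309.1,  15.1]), array([311.4,  93.5]), array([313.8, 171.4])]
```

Run:
```python
from h import *
w=arm.get_image("wrist");s=arm.observe();R=s["orientation"];y=np.array([*R[:2,1],0]);y/=np.linalg.norm(y)
P=lambda u,v,z=.07:wonz(w,u,v,z)
far=P(316,15.2);farin=P(316,22.5);nearin=P(316,163)
j=(farin+nearin)/2;print("in len",np.linalg.norm(farin-nearin),"centre",j,"from outer far",far-y*.05*-1*-1)
for v,a,b in((60,269.5,363.5),(100,269.5,362.8),(140,270.5,361)):
    A,B=P(a,v),P(b,v);print((A+B)/2,np.linalg.norm(A-B))
zt=s["ee_pos"][2]+.0197
f=P(318.5,171.3,zt-.016);n=P(319.3,350.6,zt);print("lid len",np.linalg.norm((f-n)[:2]),(f+n)/2,f,n)
print(s["ee_pos"],"yaw y",np.degrees(np.arctan2(y[1],y[0])))
```

```text
in len 0.08945459883053514 centre [ 0.4293 -0.2341  0.07  ] from outer far [ 0.4292 -0.2337  0.07  ]
[ 0.4284 -0.2554  0.07  ] 0.05751245358112016
[ 0.4292 -0.2302  0.07  ] 0.057817354183723954
[ 0.4301 -0.2047  0.07  ] 0.05742269618273298
lid len 0.09768422924102771 [ 0.4305 -0.1508  0.1361] [ 0.4294 -0.1996  0.1281] [ 0.4316 -0.1019  0.1441]
[ 0.4313 -0.1497  0.1244] yaw y -91.37756668983528
```

Emit:
step_arm --targets '[[[-0.01, 0.36, 0], 0, 50], [[-0.01, 0.36, 0], 0, 50], [[-0.01, 0.355, -0.01], 0, 50], [[0, 0, 0], 0, 50], [[0, 0, 0], 0, 50]]'

```text
time_s: 23.37
ee_pos: [0.4297, -0.2367, 0.1237]
orientation: [[-0.014, -0.027, -1.0], [0.033, -0.999, 0.027], [-0.999, -0.033, 0.015]]
force: [-0.5, 0.2, -1.8]
grip_width: 0.711
```

Run:
```python
from h import *
w=arm.get_image("wrist");s=arm.observe();print(s["ee_pos"],s["force"],s["grip_width"])
# TCP should be at present TCP-to-lid offset from the jar centre
print("to go",delta([.4292+.0006,-.2340-.0017,s["ee_pos"][2]]),"drop",delta([.4298,-.2357,.08]))
a=w["image"].astype(int)
g=lambda v:[u for u in range(230,410) if a[v,u,1]-a[v,u,0]>=3 and a[v,u].sum()>200]
for v in(130,150,165):print(v,g(v))
```

```text
[ 0.4294 -0.2357  0.1235] [-0.0561  0.3533 -0.5303] 0.7119223080604014
to go [-0.0001  0.     -0.0055] drop [ 0.5436  0.0182 -0.0141]
130 []
150 []
165 [274, 275, 276, 277, 278, 279, 355, 356, 357, 358, 359, 360, 361]
```

Emit:
step_arm --targets '[[[0.15, 0.005, -0.005], 0, 50], [[0.2, 0.005, 0], 0, 50], [[0.15, 0.005, -0.01], 0, 50], [[0.05, 0.005, 0], 0, 50], [[0, 0, 0], 0, 50]]'

```text
time_s: 23.83
ee_pos: [0.4294, -0.2345, 0.0788]
orientation: [[-0.017, -0.026, -1.0], [0.035, -0.999, 0.025], [-0.999, -0.034, 0.018]]
force: [0.7, -0.3, -1.2]
grip_width: 0.712
```

Emit:
step_arm --targets '[[[0.03, 0, 0], 0, 50], [[0.03, 0, 0], 0, 50], [[0, 0, 0], 0, 50], [[0, 0, 0], 0, 50]]'

```text
time_s: 24.17
ee_pos: [0.4303, -0.2357, 0.0751]
orientation: [[-0.014, -0.028, -1.0], [0.033, -0.999, 0.027], [-0.999, -0.033, 0.015]]
force: [0.1, -0.3, -1.1]
grip_width: 0.711
```

Emit:
step_arm --targets '[[[0.03, 0, 0], 0, 50], [[0, 0, 0], 0, 50], [[0, 0, 0], 0, 50]]'

```text
time_s: 24.42
ee_pos: [0.43, -0.2356, 0.0724]
orientation: [[-0.015, -0.028, -1.0], [0.033, -0.999, 0.027], [-0.999, -0.033, 0.016]]
force: [0.4, 0.2, -0.9]
grip_width: 0.715
```

Plug inside with no contact; continue.

Emit:
step_arm --targets '[[[0.03, 0, 0], 0, 50], [[0.02, 0, 0], 0, 50], [[0, 0, 0], 0, 50], [[0, 0, 0], 0, 50]]'

```text
time_s: 24.75
ee_pos: [0.4299, -0.2354, 0.0682]
orientation: [[-0.015, -0.028, -1.0], [0.034, -0.999, 0.027], [-0.999, -0.033, 0.016]]
force: [-0.5, 0.1, -0.5]
grip_width: 0.711
```

Emit:
step_arm --targets '[[[0.02, 0, 0], 0, 50], [[0, 0, 0], 0, 50], [[0, 0, 0], 0, 50]]'

```text
time_s: 25.0
ee_pos: [0.4302, -0.2355, 0.0669]
orientation: [[-0.014, -0.028, -1.0], [0.033, -0.999, 0.027], [-0.999, -0.033, 0.015]]
force: [-0.5, -0.5, 0.9]
grip_width: 0.709
```

Emit:
step_arm --targets '[[[0.02, 0, 0], 0, 50], [[0, 0, 0], 0, 50], [[0, 0, 0], 0, 50]]'

```text
time_s: 25.25
ee_pos: [0.4311, -0.2356, 0.0666]
orientation: [[-0.012, -0.028, -1.0], [0.033, -0.999, 0.027], [-0.999, -0.032, 0.013]]
force: [-3.1, 3.0, 18.9]
grip_width: 0.71
```

Emit:
step_arm --targets '[[[-0.01, 0, 0], 0, 75], [[0, 0, 0], 0, 85], [[0, 0, 0], 0, 100], [[0, 0, 0], 0, 100], [[0, 0, 0], 0, 100]]'

```text
time_s: 25.67
ee_pos: [0.4298, -0.2353, 0.0658]
orientation: [[-0.015, -0.028, -1.0], [0.034, -0.999, 0.027], [-0.999, -0.033, 0.016]]
force: [0.2, -0.5, -0.3]
grip_width: 0.997
```

Emit:
step_arm --targets '[[[-0.15, 0, 0], 0, 100], [[-0.4, -0.01, 0], 0, 100], [[-0.5, -0.02, 0], 0, 100], [[-0.4, -0.3, 0], 0, 100], [[0, -0.45, 0], 0, 100]]'

```text
time_s: 26.08
ee_pos: [0.4371, -0.1796, 0.1896]
orientation: [[-0.006, -0.03, -1.0], [0.029, -0.999, 0.03], [-1.0, -0.029, 0.006]]
force: [1.6, 0.1, 0.6]
grip_width: 1.0
```

Emit:
step_arm --targets '[[[0, -0.2, 0], 0, 100], [[0, 0, 0], 0, 100], [[0, 0, 0], 0, 100]]'

```text
time_s: 26.33
ee_pos: [0.4338, -0.1605, 0.1845]
orientation: [[-0.014, -0.026, -1.0], [0.033, -0.999, 0.025], [-0.999, -0.033, 0.015]]
force: [-0.3, -0.1, 0.6]
grip_width: 1.0
```

Run:
```python
from h import *
s=arm.observe();print(s["time_s"],s["ee_pos"],s["force"])
w=arm.get_image("wrist");save(w,"w12")
b,r,c=wood(w,(230,20,420,240));print("oblong wrist",b,r,np.array([wonz(w,*q,.086) for q in cv2.boxPoints(r)]).mean(0))
for n in("top","scene"):
    t=arm.get_image(n);save(t,n+"1")
    for k,p,h in(("small",[.660,-.1462],.081),("round",[.671,.163],.116),("square",[.4382,.2455],.101),("oblong",[.4298,-.2345],.086),("can",[.604,.336],.101)):
        u,v=proj(t,np.array([*p,h]));R=24
        b,r,c=wood(t,(max(0,int(u)-R),max(0,int(v)-R),int(u)+R,int(v)+R));print(n,k,"pred",(u,v),"box",b,"rect",r,onz(t,*r[0],h) if n=="top" else "")
# bystanders unchanged between the first and last pictures
for n,bx in(("top",[("can",195,160,235,200),("tin",365,198,397,228)]),("scene",[("can",434,205,492,270),("tin",228,186,268,226)])):
    A=cv2.imread(f"pics/{n}0.png").astype(int);B=cv2.imread(f"pics/{n}1.png").astype(int)
    for k,a,b,c,d in bx:
        p=A[b:d,a:c].astype(np.float32).mean(2);q=B[b:d,a:c].astype(np.float32).mean(2);print(n,k,cv2.phaseCorrelate(p,q,cv2.createHanningWindow(p.shape[::-1],cv2.CV_32F)),abs(p-q).mean())
```

```text
26.3333 [ 0.4338 -0.1605  0.1845] [-0.2932 -0.0682  0.6104]
oblong wrist (277, 40, 81, 130) ((317.0, 104.5), (129.0, 80.0), 90.0) [ 0.4307 -0.2353  0.086 ]
top small pred (np.float64(396.0754009291496), np.float64(164.58718746371784)) box (389, 157, 16, 16) rect ((396.50006103515625, 165.00003051757812), (14.849241256713867, 14.849241256713867), 45.0) [ 0.6589 -0.1473  0.081 ]
top round pred (np.float64(278.89860250029176), np.float64(155.3741371338799)) box (269, 145, 22, 22) rect ((279.0, 155.50001525878906), (20.50609588623047, 20.50609588623047), 45.0) [0.6707 0.1627 0.116 ]
top square pred (np.float64(244.57768531997561), np.float64(244.2213906732105)) box (234, 233, 23, 24) rect ((245.0, 244.5), (23.0, 22.0), 90.0) [0.4375 0.2444 0.101 ]Traceback (most recent call last):
  File "<stdin>", line 9, in <module>
  File "h.py", line 31, in wood
    c=max(cv2.findContours(m,0,2)[0],key=cv2.contourArea);return cv2.boundingRect(c),cv2.minAreaRect(c),c
ValueError: max() iterable argument is empty
```

Run:
```python
from h import *
t=arm.get_image("scene");save(t,"scene1")
from math import cos,sin
def outline(p,h,sx,sy,yaw,rnd):
    o=[]
    for z in(h-.016,h):
        for a in np.linspace(0,2*np.pi,72):
            if rnd:d=[sx*cos(a),sx*sin(a)]
            else:
                x,y=np.sign(cos(a))*sx,np.sign(sin(a))*sy;d=[x*cos(yaw)-y*sin(yaw),x*sin(yaw)+y*cos(yaw)]
            o.append(proj(t,np.array([p[0]+d[0],p[1]+d[1],z])))
    o=np.array(o);return o.min(0).round(1),(o.max(0)-o.min(0)).round(1)
for k,p,h,sx,sy,r in(("small",[.660,-.1462],.081,.022,0,1),("round",[.671,.163],.116,.029,0,1),("square",[.4382,.2455],.101,.031,.031,0),("oblong",[.4298,-.2345],.086,.031,.052,0)):
    e=outline(p,h,sx,sy,-.03,r);u,v=(e[0]+e[1]/2).astype(int)
    try:b=wood(t,(u-34,v-26,u+34,v+26))[0]
    except ValueError:b=None
    print(k,"expected",*e,"seen",b)
A=cv2.imread("pics/scene0.png");B=cv2.imread("pics/scene1.png")
for k,a,b,c,d in(("can",434,205,492,270),("tin",228,186,268,226)):
    p=A[b:d,a:c].mean(2).astype(np.float32);q=B[b:d,a:c].mean(2).astype(np.float32);print(k,cv2.phaseCorrelate(p,q,cv2.createHanningWindow(p.shape[::-1],cv2.CV_32F)),abs(p-q).mean())
```

```text
small expected [199.6 226. ] [25.1 23.9] seen (200, 227, 23, 23)
round expected [358.8 229.6] [33.8 33. ] seen (360, 231, 33, 31)
square expected [398.4 146. ] [31.1 27.9] seen (399, 147, 31, 25)
oblong expected [174.6 135.9] [53.7 27.3] seen (176, 138, 51, 26)
can ((-0.04735793105310293, 0.045684061317714963), 0.9785526319786354) 2.8200707
tin ((-0.41089637454272676, 1.012082110093747), 0.6134419411420822) 7.4612207
```

All four lids match their seated outlines to within 1–3 px. The tin's apparent shift is probably the arm's shadow, so I'll move the arm aside and recheck.

Emit:
step_arm --targets '[[[-0.2, -0.45, 0], 0, 100], [[-0.2, -0.45, 0], 0, 100], [[0, -0.45, 0], 0, 100], [[0, -0.45, 0], 0, 100], [[0, -0.45, 0], 0, 100]]'

```text
time_s: 26.9
ee_pos: [0.4366, -0.0064, 0.2209]
orientation: [[-0.009, 0.006, -1.0], [0.076, -0.997, -0.007], [-0.997, -0.076, 0.009]]
force: [-0.2, -0.0, 0.8]
grip_width: 0.997
```

Emit:
step_arm --targets '[[[0, 0, 0.3], 0, 100], [[0, 0, 0.3], 0, 100], [[0, 0, 0], 0, 100], [[0, 0, 0], 0, 100]]'

```text
time_s: 27.23
ee_pos: [0.3878, -0.0083, 0.2211]
orientation: [[-0.01, 0.003, -1.0], [0.075, -0.997, -0.004], [-0.997, -0.075, 0.009]]
force: [0.0, 0.3, 1.0]
grip_width: 1.0
```

Run:
```python
from h import *
for n,L in(("scene",[("can",434,205,492,270),("tin",228,186,268,226)]),("top",[("can",192,158,240,202),("tin",363,196,399,230)])):
    t=arm.get_image(n);save(t,n+"2");A=cv2.imread(f"pics/{n}0.png");B=cv2.imread(f"pics/{n}2.png")
    for k,a,b,c,d in L:
        p=A[b:d,a:c].mean(2).astype(np.float32);q=B[b:d,a:c].mean(2).astype(np.float32);print(n,k,cv2.phaseCorrelate(p,q,cv2.createHanningWindow(p.shape[::-1],cv2.CV_32F)),abs(p-q).mean())
    if n=="top":
        print(t["image"].shape)
        try:r=wood(t,(400,225,460,275))[1];print("oblong",r,onz(t,*r[0],.086))
        except ValueError:print("oblong hidden")
s=arm.observe();print(s["ee_pos"],s["force"],s["joints"])
```

```text
scene can ((0.06187558936687765, 0.1472258318854145), 1.0056800645810586) 2.6852345
scene tin ((0.06075797552710682, 0.02740422042554158), 1.0005820336937905) 0.96488297
top can ((0.029229657132944453, 0.5051664975235681), 1.010465716432642) 1.7267992
top tin ((-0.04612650954641495, 0.060749090678420714), 0.9808309961248327) 2.547658
(400, 640, 3)
oblong ((429.0573425292969, 251.35287475585938), (39.20103073120117, 23.17105484008789), 2.8624050617218018) [ 0.433  -0.2331  0.086 ]
[ 0.3893 -0.0083  0.2214] [ 0.0575  0.4244 -0.7628] [ -5.16    -0.4324 120.5981   4.8346  60.7976 172.2319]
```

```bash
python3 -c "
from cell import arm
print(arm.hand_in())"
```

```text
the job is handed in; nothing more can be done
None
```

All four lids are on their own jars, and I handed the job in at about 27 s. I took them off the stack in order (small, round, square, oblong), gripping each by the rim of its disc. I lowered each one until it touched the rim, released it and lifted the arm clear.

**Seating:** Each lid met the rim within 0.5 mm of the height it should have when fully home, pressed on with 15–26 N. In the last pictures each lid's size and position matched a seated lid to within 1–3 px. These checks were on numbers only, because I had used all 16 picture views; I did not check flatness beyond that.

**Canister and tin:** Neither appears to have moved; the image shift was about 0.15 px or less, except 0.5 px for the canister in the top view. An earlier check showed the tin shifted by about 1 px, but that was the arm's shadow and it disappeared once the arm moved aside.

**Joint 6:** It came very close to the end of its range twice while the gripper was empty (172.84° before the oblong lid and 172.23° at the end, limit 172.89°). The first time left the tool tilted about 2° for the oblong lid, which still seated at the right height. I saw no reading past the limit.

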